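# Load the analyser tray from the delivery rack in reverse order

## Robot

A 6-joint arm with a two-finger parallel gripper is mounted at the origin on the work surface. World frame = base frame: x ahead of the robot, y to its left, z up, the work surface at z = 0. Lengths are in m, angles in rad, forces in N, time in s.
With the tool pointing down it reaches from about 0.425 to 0.95 m from the base axis. Payload 3.5 kg.
Tool frame: the origin (TCP) lies between the finger pads, 19 mm behind the fingertips; this is the grasp point; z points along the fingers, y is the line along which they close (so a half turn about z gives the same grasp; the last joint's range is limited). The gripper opens to 85 mm and grips with 20 to 120 N. Pads are 22 mm wide; open, the fingers measure 114 mm over their backs; the gripper's body (76 mm by 85 mm) begins 54 mm behind the grasp point. The pads swing forward as they close: fully open they stand 13 mm farther back than shut.
Start: joints at [0.977, 0.286, 1.577, -0, 1.279, -0.15], TCP at [0.29, 0.61, 0.25] pointing down, gripper open.
Joint ranges: [-2.77, 2.77], [-0.9, 2.22], [0.21, 2.48], [-1.53, 4.67], [0.24, 2.81], [-2.84, 2.84]. Speed limits (rad/s): [2.79, 2.79, 3.14, 3.14, 3.14, 3.14].

## Interface

Orientations are given as a unit quaternion [x, y, z, w].
In Python, from plant import ctrl gives the robot as it stands.
- The arm moves only by the tool send_rows, never from a script. Its argument "series" is a list that holds one entry, the list of rows, each a list of 7 numbers: the shift along the tool's x, y, z in cm, then the turn, a rotation vector about the tool's x, y, z in rad, then the opening, from -1 (shut) to 1 (fully open). In form: [[[x, y, z, rx, ry, rz, jaw], ...]]. A call has 1 to 10 rows; each row shifts and turns the commanded pose from where the row before left it, along the tool's axes as they then stand; what a row does not reach is not made up. A row lasts 1/8 s, in which the tool goes at most 62.5 mm and 10.7 degrees, less where a joint would pass 70% of its speed; a pose out of reach is approached as far as the arm can. A call is refused whole if a number of a shift passes 6.25 or a number of a turn 0.188, either way. A call with a gripper value outside its range is refused whole. The fingers move at their own pace and stop on an object; "force" is the grip in N (left out, the last holds). Time passes only in rows, so rows that do not move let the fingers close. It gives the time, the measured TCP pose, the force, the opening and the grip force at its end, in the units of the state.
- ctrl.get_state(): the state, without advancing time (a new reading comes with each control period).
- ctrl.read_camera(name): name is "scene" or "top" or "wrist"; returns a dict with "img" (420x560x3 uint8, red, green, blue), "fx", "fy", "cx", "cy" (pixels), "R" (3x3) and "t" (3): a world point X has camera coordinates R X + t; the wrist camera has in their place "hand_eye" (4x4, takes a point from camera to tool coordinates, whose origin is the TCP and whose axes are the flange's). Camera axes: x right, y down, z forward; pixel columns grow to the right and rows downward; lengths in m; the calibration is good to about 2 mm. The wrist camera is an equidistant fisheye: a pixel r from the principal point sees the ray r / f radians off the axis. A picture is of the moment at which its call begins: read the wrist's pose just before it. There is no depth.
- ctrl.sign_off(): hands the job in; it is judged then, once.
The state is a dict: "time": time; "qpos": joint angles; "dq": joint speeds; "joint_efforts": joint torques, N m; "eef_pos": TCP position; "tcp_rot": TCP orientation; "contact_force": force on the tool from outside, world axes, zero at the start; "wrist_torque": the same for the moment, N m; "opening": opening from 0.0 (shut) to 1.0 (fully open); "finger_force": force on a finger pad.
Only numpy, scipy, OpenCV 4.12 (cv2) and the standard library are available. Lean on these libraries where they do the work, as an engineer would, in place of code of your own. Each camera call takes 0.05 s, during which the arm holds its last target. There are 200 camera calls.

## Task

Move the four sample containers from the white delivery rack into the pockets of the grey loading tray, one in each pocket, in reverse order: the container nearest the rack's carrying handle goes into the pocket farthest from the tray's black reader post, the next one into the next pocket, and so on, so that the container farthest from the handle ends beside the post. Keep them upright, do not drop them, and leave each standing flat in its pocket.

Things in the scene. Friction and masses are not known exactly. Their poses are not given: they have to be found in the camera images.
- jar: White plastic with a grey cap, loose, round about its z axis (up). Origin: centre of its underside. Squat jar: 44 mm in diameter up to 44 mm, then a cap 46 mm in diameter up to its full height of 64 mm. Can be gripped with the TCP 46 mm above its underside. About 120 g
- bottle: White plastic with a grey cap, loose, round about its z axis (up). Origin: centre of its underside. Shouldered bottle: 40 mm in diameter up to 60 mm, narrowing to a cap 24 mm in diameter, full height 88 mm. Can be gripped with the TCP 46 mm above its underside. About 140 g
- vial: White plastic with a grey cap, loose, round about its z axis (up). Origin: centre of its underside. Slim straight vial: 28 mm in diameter, cap 29 mm in diameter from 66 mm to its full height of 80 mm. Can be gripped with the TCP 50 mm above its underside. About 60 g
- flask: White plastic with a grey cap, loose, round about its z axis (up). Origin: centre of its underside. Conical flask: foot 46 mm in diameter, narrowing from 8 mm up to 22 mm in diameter at 52 mm; tall cap 26 mm in diameter from 62 mm to its full height of 92 mm. Can be gripped by the cap with the TCP 78 mm above its underside. About 100 g
- seat_jar: the shallow grey open seat, 66 x 72 mm outside and 16 mm high, fixed on the delivery rack, in which the jar stands at the start (it stays there and so marks the jar's starting place). Origin: centre of its underside; its floor is 4 mm above that. Axes parallel to the rack's; all four seats look alike
- seat_bottle: the shallow grey open seat, 66 x 72 mm outside and 16 mm high, fixed on the delivery rack, in which the bottle stands at the start (it stays there and so marks the bottle's starting place). Origin: centre of its underside; its floor is 4 mm above that. Axes parallel to the rack's; all four seats look alike
- seat_vial: the shallow grey open seat, 66 x 72 mm outside and 16 mm high, fixed on the delivery rack, in which the vial stands at the start (it stays there and so marks the vial's starting place). Origin: centre of its underside; its floor is 4 mm above that. Axes parallel to the rack's; all four seats look alike
- seat_flask: the shallow grey open seat, 66 x 72 mm outside and 16 mm high, fixed on the delivery rack, in which the flask stands at the start (it stays there and so marks the flask's starting place). Origin: centre of its underside; its floor is 4 mm above that. Axes parallel to the rack's; all four seats look alike
- rack: delivery rack, fixed: white board 325 x 84 x 12 mm with a steel carrying handle (arch, top at 55 mm) across one end, carrying the four seats in a row. Origin: underside, middle of the row. x runs along the row to the handle: seats centred at x = -102, -34, 34, 102 mm, y = 0; handle at x = 162. Seat floors are at z = 16 mm, rims at 28. Which container is in which seat varies
- tray: loading tray of the analyser, fixed: painted grey, a row of four open pockets 64 x 64 mm inside, and a black reader post (30 x 50 mm, top at 60 mm) at one end. Origin: underside, middle of the row. x runs along the row to the post: pockets centred at x = -102, -34, 34, 102 mm, y = 0; post at x = 168. Pocket floors are at z = 13 mm, rims at 25
Not all that is in view belongs to the job. Leave any blue, purple or red look-alike of the bottle alone.

How it is judged:
At the end, for the whole second after the job is handed in: Every container rests upright (within 0.12 rad) in its own pocket, within 22 mm of its centre each way and 5 mm of its floor: the k-th from the handle on the rack is in the k-th pocket from the end away from the reader post (((x of seat_jar in the frame of rack between -0.132 and -0.072 m and x of jar in the frame of tray between 0.08 and 0.124 m) or (x of seat_jar in the frame of rack between -0.064 and -0.004 m and x of jar in the frame of tray between 0.012 and 0.056 m) or (x of seat_jar in the frame of rack between 0.004 and 0.064 m and x of jar in the frame of tray between -0.056 and -0.012 m) or (x of seat_jar in the frame of rack between 0.072 and 0.132 m and x of jar in the frame of tray between -0.124 and -0.08 m)) and y of jar in the frame of tray between -0.022 and 0.022 m and z of jar in the frame of tray between 0.008 and 0.018 m and angle between each of jar, bottle, vial, flask's own z axis and vertical below 0.12 rad and linear speed of each of jar, bottle, vial, flask below 0.02 m/s and angular speed of each of jar, bottle, vial, flask below 0.2 rad/s and ((x of seat_bottle in the frame of rack between -0.132 and -0.072 m and x of bottle in the frame of tray between 0.08 and 0.124 m) or (x of seat_bottle in the frame of rack between -0.064 and -0.004 m and x of bottle in the frame of tray between 0.012 and 0.056 m) or (x of seat_bottle in the frame of rack between 0.004 and 0.064 m and x of bottle in the frame of tray between -0.056 and -0.012 m) or (x of seat_bottle in the frame of rack between 0.072 and 0.132 m and x of bottle in the frame of tray between -0.124 and -0.08 m)) and y of bottle in the frame of tray between -0.022 and 0.022 m and z of bottle in the frame of tray between 0.008 and 0.018 m and ((x of seat_vial in the frame of rack between -0.132 and -0.072 m and x of vial in the frame of tray between 0.08 and 0.124 m) or (x of seat_vial in the frame of rack between -0.064 and -0.004 m and x of vial in the frame of tray between 0.012 and 0.056 m) or (x of seat_vial in the frame of rack between 0.004 and 0.064 m and x of vial in the frame of tray between -0.056 and -0.012 m) or (x of seat_vial in the frame of rack between 0.072 and 0.132 m and x of vial in the frame of tray between -0.124 and -0.08 m)) and y of vial in the frame of tray between -0.022 and 0.022 m and z of vial in the frame of tray between 0.008 and 0.018 m and ((x of seat_flask in the frame of rack between -0.132 and -0.072 m and x of flask in the frame of tray between 0.08 and 0.124 m) or (x of seat_flask in the frame of rack between -0.064 and -0.004 m and x of flask in the frame of tray between 0.012 and 0.056 m) or (x of seat_flask in the frame of rack between 0.004 and 0.064 m and x of flask in the frame of tray between -0.056 and -0.012 m) or (x of seat_flask in the frame of rack between 0.072 and 0.132 m and x of flask in the frame of tray between -0.124 and -0.08 m)) and y of flask in the frame of tray between -0.022 and 0.022 m and z of flask in the frame of tray between 0.008 and 0.018 m); the robot touches nothing.
It fails at once if a container is tipped over (tilted more than 40 degrees) (angle between any of jar, bottle, vial, flask's own z axis and vertical above 0.7 rad).
It fails at once if a container is dropped (moves free of the fingers at more than 0.7 m/s, a fall of about 25 mm) ((linear speed of jar above 0.7 m/s and contact force between jar and the fingers below 0.2 N) or (linear speed of bottle above 0.7 m/s and contact force between bottle and the fingers below 0.2 N) or (linear speed of vial above 0.7 m/s and contact force between vial and the fingers below 0.2 N) or (linear speed of flask above 0.7 m/s and contact force between flask and the fingers below 0.2 N)).
It also fails if it takes over 125 s, if anything falls off the work surface, if the arm or the gripper's body presses on something with over 40 N, if the wrist force passes 120 N, or if a joint passes its speed limit or range.

## Working session

There is one attempt and no reset: what is moved stays moved. The work goes in short steps, Python scripts to look and compute and a tool call to move; the robot and the scene stay as the last step left them, time stands still between calls to the robot, and variables do not carry over. Pictures are saved under pics/ and viewed, at most 14 in all, crops included, and the job is handed in when it is done.

Besides the shell and the picture viewer there is one more tool, called after "Request:" by a JSON object that holds its "name" and its "arguments", one argument or row to a line. send_rows: Moves the arm, as the interface text tells. Its arguments: {"type":"object","properties":{"series":{"type":"array"},"force":{"type":"number"}},"required":["series"]}

```bash
ls; mkdir -p pics
python3 - <<'E'
from plant import ctrl
import cv2,numpy as np
s=ctrl.get_state();print({k:np.round(v,3).tolist() for k,v in s.items()})
for n in("scene","top"):
    d=ctrl.read_camera(n);cv2.imwrite(f"pics/{n}0.png",d["img"][:,:,::-1]);print(n,{k:np.round(d[k],4).tolist() for k in d if k!="img"})
E
```

```text
pics
{'time': 0.0, 'qpos': [0.977, 0.287, 1.578, 0.0, 1.279, -0.15], 'dq': [-0.001, 0.002, 0.001, -0.001, -0.001, -0.002], 'joint_efforts': [0.0, -40.599, -29.262, -0.0, 0.006, -0.0], 'eef_pos': [0.289, 0.609, 0.249], 'tcp_rot': [0.22, 0.975, -0.001, -0.0], 'contact_force': [0.933, 0.028, 0.134], 'wrist_torque': [-0.021, -0.016, 0.019], 'finger_force': 0.0, 'opening': 0.997}
scene {'fx': 480.8873, 'fy': 480.8873, 'cx': 278.1074, 'cy': 203.6225, 'R': [[0.1457, 0.9892, -0.0191], [0.5256, -0.0937, -0.8455], [-0.8382, 0.1131, -0.5336]], 't': [-0.1063, -0.2659, 1.3856]}
top {'fx': 467.952, 'fy': 467.952, 'cx': 275.4874, 'cy': 204.1795, 'R': [[0.0189, -0.9996, -0.0226], [-0.9908, -0.0157, -0.1347], [0.1343, 0.0249, -0.9906]], 't': [0.0268, 0.549, 0.9328]}
```

View pics/scene0.png

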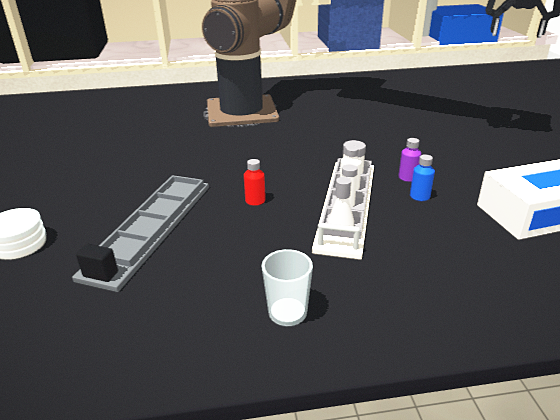

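View pics/top0.png

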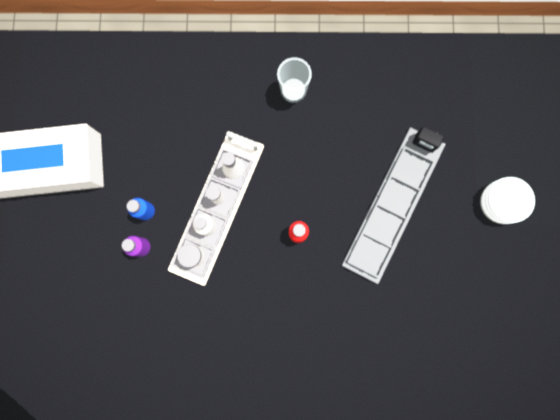

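The scene shows the tray with its post at (97,262) and the rack with its handle at (340,240). In the top view the rack runs from the handle at (243,140), through containers at (230,162), (213,195), (203,226) and (189,257). The tray runs from the post at (429,139) to (362,270). There are look-alikes at (299,232), (141,210) and (135,247).

```bash
cat > h.py <<'E'
from plant import ctrl
import cv2,numpy as np
def cast(d,uv,z):
    uv=np.atleast_2d(np.asarray(uv,float))
    r=np.c_[(uv[:,0]-d["cx"])/d["fx"],(uv[:,1]-d["cy"])/d["fy"],np.ones(len(uv))]
    R=np.array(d["R"]);w=r@R;c=-R.T@np.array(d["t"])
    return c+w*((z-c[2])/w[:,2])[:,None]
def proj(d,X):
    p=np.atleast_2d(X)@np.array(d["R"]).T+d["t"]
    return np.c_[d["fx"]*p[:,0]/p[:,2]+d["cx"],d["fy"]*p[:,1]/p[:,2]+d["cy"]]
E
python3 - <<'E'
from h import *
d=ctrl.read_camera("top");im=d["img"];hsv=cv2.cvtColor(im,cv2.COLOR_RGB2HSV)
m=((hsv[...,2]>70)&(hsv[...,1]<70)).astype(np.uint8)*255
n,l,s,c=cv2.connectedComponentsWithStats(m)
for i in range(1,n):
    if s[i,4]>800:
        print(i,s[i],c[i])
        pts=cv2.findContours((l==i).astype(np.uint8),0,1)[0][0][:,0]
        for z in(0.0,0.012,0.025):
            w=cast(d,pts+0.0,z)[:,:2].astype(np.float32);(cx,cy),(a,b),an=cv2.minAreaRect(w*1000)
            print(z,round(cx,1),round(cy,1),round(a,1),round(b,1),round(an,2))
a=cv2.resize(im[125:290,160:270],None,fx=3.6,fy=3.6,interpolation=2);b=cv2.resize(im[125:290,335:445],None,fx=3.6,fy=3.6,interpolation=2)
cv2.imwrite("pics/c1.png",np.hstack([a,b])[:,:,::-1])
E
```

```text
2 [    0    13   560    22 10328] [280.49419055  23.32745933]
0.0 968.6 45.9 45.2 1274.8 0.03
0.012 962.0 45.5 44.7 1259.5 0.03
0.025 954.8 45.0 44.1 1242.9 0.03
3 [ 276   56   37   47 1338] [293.88490284  78.05829596]
0.0 836.7 1.4 107.6 80.6 0.61
0.012 831.7 1.5 106.3 79.6 0.61
0.025 826.2 1.7 104.9 78.6 0.61
4 [   0  122  105   77 5534] [ 55.03523672 160.61781713]
0.0 646.2 534.9 153.4 230.4 6.83
0.012 643.5 528.6 151.5 227.7 6.83
0.025 640.5 521.8 149.5 224.7 6.83
5 [ 341  126  106  159 6630] [393.55173454 205.41251885]
0.0 565.1 -219.9 89.9 356.2 63.79
0.012 563.3 -217.1 88.8 351.9 63.79
0.025 561.4 -214.1 87.7 347.3 63.79
6 [ 167  130   98  157 6619] [215.68998338 208.07554011]
0.0 547.0 165.2 94.2 336.4 68.84
0.012 545.5 163.4 93.1 332.4 68.84
0.025 543.8 161.4 91.9 328.0 68.84
7 [ 480  175   56   50 2210] [507.88687783 200.18642534]
0.0 571.8 -457.4 105.6 117.7 0.96
0.012 570.0 -451.8 104.4 116.3 0.96
0.025 568.0 -445.7 103.0 114.7 0.96
```

View pics/c1.png

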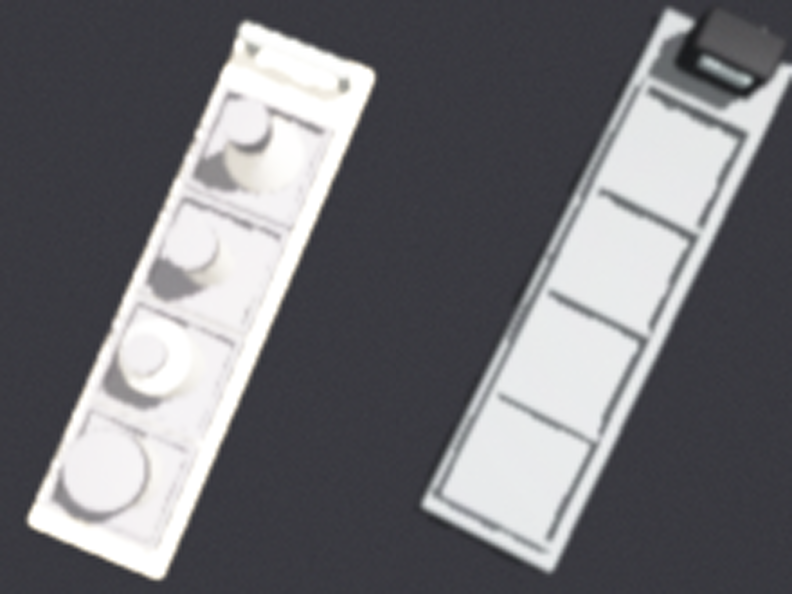

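The crop shows four caps in rack order from the handle: flask, vial, bottle, jar. It also shows the tray's pocket dividers clearly.

Run:
```python
from h import *
np.set_printoptions(precision=4,suppress=True)
d=ctrl.read_camera("top");s=ctrl.read_camera("scene")
px=lambda c,x0:np.array(c)/3.6+[x0,125]-.36
caps=px([(247,122),(193,250),(150,355),(104,472)],160)
C=np.array([cast(d,c,z)[0] for c,z in zip(caps,(.108,.096,.104,.080))])
print(C,np.linalg.norm(np.diff(C[:,:2],axis=0),axis=1))
P=cast(d,px([(674,160),(623,265),(571,367),(520,470)],160-396+0+0) if 0 else np.array([(674,160),(623,265),(571,367),(520,470)])/3.6+[335-110,125]-.36,.019)
print(P,np.linalg.norm(np.diff(P[:,:2],axis=0),axis=1),np.linalg.norm(P[:,:2],axis=1),np.linalg.norm(C[:,:2],axis=1))
# tray footprint
for X in(C,P):
    v=X[0]-X[-1];print("yaw",np.arctan2(v[1],v[0]), X.mean(0))
im=s["img"].copy()
for X in np.r_[C,P]:
    cv2.drawMarker(im,tuple(int(round(q)) for q in proj(s,X)[0]),(0,255,0),0,6,1)
a=cv2.resize(im[130:260,300:390],None,fx=4,fy=4,interpolation=2);b=cv2.resize(im[170:300,70:180],None,fx=4,fy=4,interpolation=2)
cv2.imwrite("pics/c2.png",np.hstack([a,b])[:,:,::-1])
```

```text
[[0.6273 0.1285 0.108 ]
 [0.5585 0.1572 0.096 ]
 [0.5001 0.1769 0.104 ]
 [0.4379 0.2039 0.08  ]] [0.0745 0.0617 0.0677]
[[ 0.6306 -0.251   0.019 ]
 [ 0.5676 -0.2202  0.019 ]
 [ 0.5073 -0.1892  0.019 ]
 [ 0.4473 -0.1593  0.019 ]] [0.0702 0.0678 0.067 ] [0.6788 0.6088 0.5414 0.4748] [0.6403 0.5802 0.5304 0.4831]
yaw -0.3788288970866223 [0.531  0.1666 0.097 ]
yaw -0.46405641197317493 [ 0.5382 -0.2049  0.019 ]
```

View pics/c2.png

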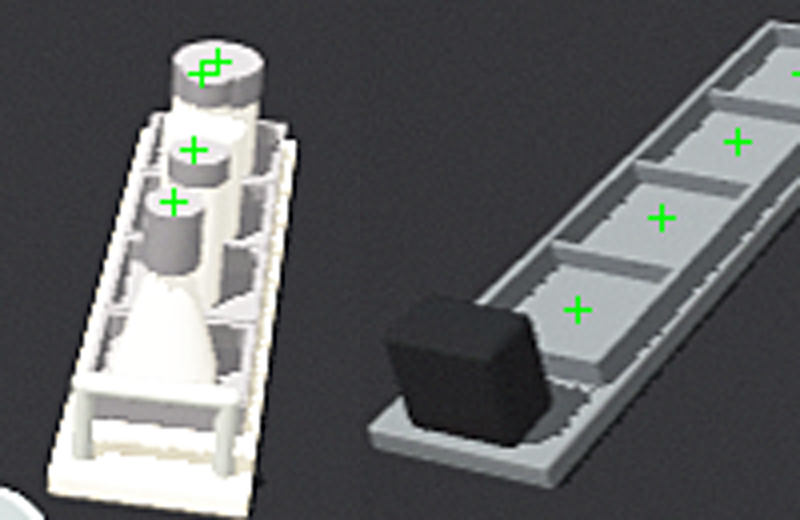

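```bash
cat >> h.py <<'E'
from scipy.spatial.transform import Rotation as Rn
C=dict(flask=(.6273,.1285),vial=(.5585,.1572),bottle=(.5001,.1769),jar=(.4379,.2039))
P=dict(jar=(.6306,-.2510),bottle=(.5676,-.2202),vial=(.5073,-.1892),flask=(.4473,-.1593))
YC,YP=2.767,2.681
def go(*wps):
    """print tool-axis shifts (cm) and rz between successive (xyz,yaw) waypoints"""
    s=ctrl.get_state();R=Rn.from_quat(s["tcp_rot"]).as_matrix();p=np.array(s["eef_pos"])
    yaw=np.arctan2(R[1,0],R[0,0]);print("at",p.round(4),"yaw",round(yaw,3),"tilt",R[2,:2].round(3),"t",s["time"],"open",s["opening"],"ff",s["finger_force"])
    for q,y in wps:
        dy=(y-yaw+np.pi)%(2*np.pi)-np.pi;c,n=np.cos(y),np.sin(y)
        D=np.array([[c,n,0],[n,-c,0],[0,0,-1]])@(np.array(q)-p)*100
        print("rz first",round(-dy,3),"then cm",D.round(2));p,yaw=np.array(q),y
E
python3 - <<'E'
from h import *
go(((*C["flask"],.21),YC),((*C["flask"],.094),YC))
E
```

```text
at [0.2896 0.6094 0.2494] yaw 2.698 tilt [ 0.    -0.001] t 0.25 open 0.9993787130402177 ff 0.0
rz first -0.069 then cm [-49.02 -32.4    3.94]
rz first -0.0 then cm [ 0.   0.  11.6]
```

Request:
{"name": "send_rows", "arguments": {
  "series": [
    [[0,0,0,0,0,-0.07,1],[-4.5,-3.0,0.3,0,0,0,1],[-4.5,-3.0,0.3,0,0,0,1],[-4.5,-3.0,0.3,0,0,0,1],[-4.5,-3.0,0.3,0,0,0,1],[-4.5,-3.0,0.3,0,0,0,1],[-4.5,-3.0,0.3,0,0,0,1],[-4.5,-3.0,0.3,0,0,0,1],[-4.5,-3.0,0.3,0,0,0,1],[-4.5,-3.0,0.3,0,0,0,1]]
  ],
  "force": 40
}}

```text
time: 1.5
eef_pos: [0.569, 0.2088, 0.223]
tcp_rot: [0.186, 0.983, 0.0, 0.0]
contact_force: [-0.2, 0.9, 0.4]
opening: 1.001
finger_force: 0.0
```

Request:
{"name": "send_rows", "arguments": {
  "series": [
    [[-4.5,-3.0,0.3,0,0,0,1],[-3.0,-2.0,0.3,0,0,0,1],[-1.0,-0.4,0.3,0,0,0,1],[0,0,0,0,0,0,1]]
  ]
}}

```text
time: 2.0
eef_pos: [0.6274, 0.1291, 0.2134]
tcp_rot: [0.186, 0.983, 0.0, -0.001]
contact_force: [-0.8, 0.9, 0.1]
opening: 0.999
finger_force: 0.0
```

Run:
```python
from h import *
go(((*C["flask"],.21),YC),((*C["flask"],.094),YC))
d=ctrl.read_camera("wrist");print(d["hand_eye"],d["fx"],d["cx"],d["cy"]);cv2.imwrite("pics/w1.png",d["img"][:,:,::-1])
```

```text
at [0.6274 0.1291 0.2134] yaw 2.767 tilt [ 0.001 -0.   ] t 2.0 open 0.9989364543157431 ff 0.0
rz first 0.0 then cm [-0.01 -0.06  0.34]
rz first -0.0 then cm [ 0.   0.  11.6]
[[-4.87554237e-04 -9.58998669e-01 -2.83410153e-01  7.15155156e-02]
 [ 9.99999816e-01 -3.65333238e-04 -4.84104247e-04 -8.82888368e-04]
 [ 3.60716179e-04 -2.83410337e-01  9.58998671e-01 -1.23184371e-01]
 [ 0.00000000e+00  0.00000000e+00  0.00000000e+00  1.00000000e+00]] 325.19226210127806 283.01293064927125 204.3467406349383
```

View pics/w1.png

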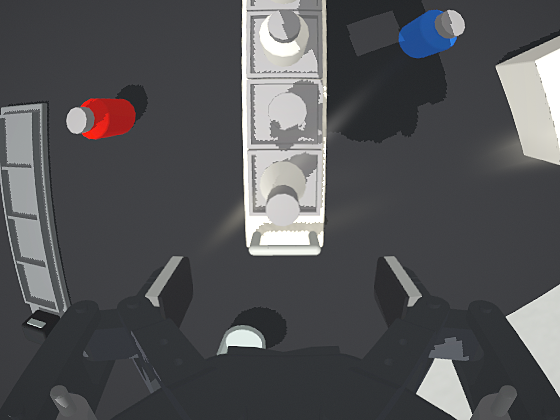

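The wrist view shows the flask cap at (284,208). It should be near (283,210), so the TCP is centred over it. I'll descend, grip and lift.

Request:
{"name": "send_rows", "arguments": {
  "series": [
    [[0,0,4,0,0,0,1],[0,0,4,0,0,0,1],[0,0,3,0,0,0,1],[0,0,0.9,0,0,0,1],[0,0,0,0,0,0,1],[0,0,0,0,0,0,-1],[0,0,0,0,0,0,-1],[0,0,0,0,0,0,-1],[0,0,0,0,0,0,-1],[0,0,0,0,0,0,-1]]
  ],
  "force": 40
}}

```text
time: 3.3
eef_pos: [0.6281, 0.1289, 0.0959]
tcp_rot: [0.186, 0.983, 0.0, 0.001]
contact_force: [-0.9, -2.1, 3.7]
opening: 0.288
finger_force: 39.2
```

Request:
{"name": "send_rows", "arguments": {
  "series": [
    [[0,0,0,0,0,0,-1],[0,0,0,0,0,0,-1],[0,0,-1,0,0,0,-1],[0,0,-2,0,0,0,-1],[0,0,-3,0,0,0,-1],[0,0,-3,0,0,0,-1],[0,0,-3,0,0,0,-1],[0,0,-1,0,0,0,-1],[0,0,0,0,0,0,-1]]
  ]
}}

```text
time: 4.42
eef_pos: [0.6279, 0.1291, 0.2259]
tcp_rot: [0.186, 0.983, 0.0, 0.001]
contact_force: [-0.5, 0.0, -1.1]
opening: 0.296
finger_force: 39.3
```

Run:
```python
from h import *
p=P["flask"]
go(((*p,.224),YP),((*p,.092),YP))
```

```text
at [0.6279 0.1291 0.2259] yaw 2.768 tilt [-0.001  0.001] t 4.425 open 0.2956406852969792 ff 39.28537845611572
rz first 0.087 then cm [  3.35 -33.86   0.19]
rz first -0.0 then cm [ 0.   0.  13.2]
```

Request:
{"name": "send_rows", "arguments": {
  "series": [
    [[0.2,-1.5,0,0,0,0.087,-1],[0.3,-3.5,0,0,0,0,-1],[0.4,-4.0,0,0,0,0,-1],[0.4,-4.0,0,0,0,0,-1],[0.4,-4.0,0,0,0,0,-1],[0.4,-4.0,0,0,0,0,-1],[0.4,-4.0,0,0,0,0,-1],[0.4,-4.0,0,0,0,0,-1],[0.3,-3.0,0,0,0,0,-1],[0.1,-1.5,0,0,0,0,-1]]
  ]
}}

```text
time: 5.68
eef_pos: [0.4489, -0.1576, 0.2234]
tcp_rot: [0.229, 0.973, 0.001, -0.001]
contact_force: [-0.3, 0.8, -0.7]
opening: 0.292
finger_force: 39.4
```

Run:
```python
from h import *
p=P["flask"]
go(((*p,.224),YP),((*p,.095),YP))
d=ctrl.read_camera("wrist");cv2.imwrite("pics/w2.png",d["img"][:,:,::-1])
```

```text
at [ 0.4489 -0.1576  0.2234] yaw 2.679 tilt [0.003 0.   ] t 5.675 open 0.2915297464747482 ff 39.424177408218384
rz first -0.002 then cm [ 0.06 -0.22 -0.06]
rz first -0.0 then cm [ 0.   0.  12.9]
```

View pics/w2.png

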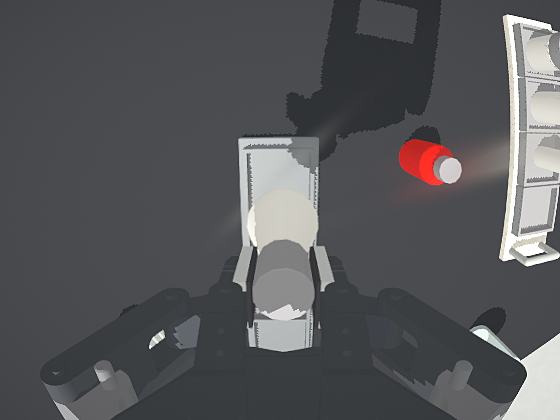

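The flask is held upright over the end pocket. The tray's end spans columns 239–320, with its centre about 3 px left of the tool axis, which matches the computed −0.2 cm correction. I'll lower it in steps.

Request:
{"name": "send_rows", "arguments": {
  "series": [
    [[0.1,-0.2,2,0,0,0,-1],[0,0,3,0,0,0,-1],[0,0,3,0,0,0,-1],[0,0,2.5,0,0,0,-1],[0,0,1.2,0,0,0,-1],[0,0,0.6,0,0,0,-1],[0,0,0.2,0,0,0,-1],[0,0,0,0,0,0,-1]]
  ]
}}

```text
time: 6.72
eef_pos: [0.449, -0.1586, 0.1008]
tcp_rot: [0.228, 0.974, -0.0, 0.001]
contact_force: [0.1, -0.0, -1.6]
opening: 0.289
finger_force: 39.5
```

Request:
{"name": "send_rows", "arguments": {
  "series": [
    [[0,0,0.3,0,0,0,-1],[0,0,0.2,0,0,0,-1],[0,0,0.1,0,0,0,-1],[0,0,0,0,0,0,-1]]
  ]
}}

```text
time: 7.22
eef_pos: [0.4484, -0.1583, 0.0939]
tcp_rot: [0.228, 0.974, 0.0, -0.0]
contact_force: [-0.0, 0.2, -1.4]
opening: 0.294
finger_force: 39.5
```

Request:
{"name": "send_rows", "arguments": {
  "series": [
    [[0,0,0.1,0,0,0,-1],[0,0,0.1,0,0,0,-1],[0,0,0,0,0,0,-1]]
  ]
}}

```text
time: 7.6
eef_pos: [0.4488, -0.1586, 0.0929]
tcp_rot: [0.228, 0.974, -0.0, 0.0]
contact_force: [-1.6, -0.0, 5.2]
opening: 0.294
finger_force: 40.1
```

Contact: the force went up to +5 N. I'll release and raise the arm.

Request:
{"name": "send_rows", "arguments": {
  "series": [
    [[0,0,-0.1,0,0,0,-1],[0,0,0,0,0,0,0.2],[0,0,0,0,0,0,1],[0,0,0,0,0,0,1],[0,0,0,0,0,0,1],[0,0,-2,0,0,0,1],[0,0,-4,0,0,0,1],[0,0,-4,0,0,0,1],[0,0,0,0,0,0,1]]
  ]
}}

```text
time: 8.72
eef_pos: [0.4506, -0.1596, 0.1971]
tcp_rot: [0.228, 0.974, -0.001, 0.004]
contact_force: [0.2, -1.1, -0.2]
opening: 1.0
finger_force: 0.0
```

Run:
```python
from h import *
p=C["vial"]
go(((*p,.190),YC),((*p,.066),YC))
```

```text
at [ 0.4506 -0.1596  0.1971] yaw 2.681 tilt [-0.008 -0.001] t 8.725 open 0.9999586143746012 ff 0.0
rz first -0.086 then cm [ 1.55 33.43  0.71]
rz first -0.0 then cm [ 0.   0.  12.4]
```

Request:
{"name": "send_rows", "arguments": {
  "series": [
    [[0,0,0,0,0,-0.086,1],[0.2,4.5,0,0,0,0,1],[0.2,4.5,0,0,0,0,1],[0.2,4.5,0.1,0,0,0,1],[0.2,4.5,0.1,0,0,0,1],[0.2,4.5,0.1,0,0,0,1],[0.2,4.5,0.1,0,0,0,1],[0.2,4,0.1,0,0,0,1],[0.1,2.4,0,0,0,0,1],[0,0,0,0,0,0,1]]
  ]
}}

```text
time: 9.98
eef_pos: [0.5562, 0.1592, 0.1864]
tcp_rot: [0.185, 0.983, -0.0, -0.001]
contact_force: [0.8, -1.1, -1.1]
opening: 1.003
finger_force: 0.0
```

```bash
cat >> h.py <<'E'
def capcheck(name,H,tag=None):
    """pixel where the cap top centre of a container standing in the rack should be seen by the wrist camera"""
    s=ctrl.get_state();R=Rn.from_quat(s["tcp_rot"]).as_matrix();d=ctrl.read_camera("wrist");E=np.array(d["hand_eye"])
    p=R.T@(np.array([*C[name],.016+H])-s["eef_pos"]);c=E[:3,:3].T@(p-E[:3,3])
    th=np.arctan2(np.hypot(c[0],c[1]),c[2]);u=c[:2]/np.hypot(*c[:2])*th*d["fx"]+[d["cx"],d["cy"]]
    im=d["img"].copy();cv2.drawMarker(im,tuple(int(round(q)) for q in u),(0,255,0),0,9,1)
    print("cap px",u.round(1));cv2.imwrite(f"pics/{name}.png",im[:,:,::-1])
E
python3 - <<'E'
from h import *
p=C["vial"]
go(((*p,.190),YC),((*p,.066),YC))
capcheck("vial",.08)
E
```

```text
at [0.5562 0.1592 0.1864] yaw 2.769 tilt [ 0.002 -0.001] t 9.975 open 1.0026246957349156 ff 0.0
rz first 0.002 then cm [-0.29 -0.1  -0.36]
rz first -0.0 then cm [ 0.   0.  12.4]
cap px [283.2 220.2]
```

View pics/vial.png

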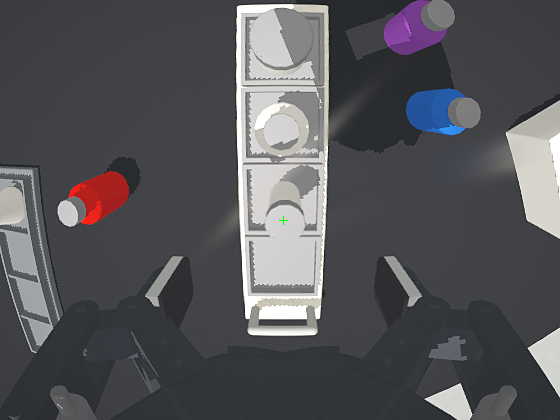

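The vial cap is at (285,219) and the prediction was (283,220), so they agree.

Request:
{"name": "send_rows", "arguments": {
  "series": [
    [[-0.3,0,3,0,0,0,1],[0,0,4,0,0,0,1],[0,0,3.4,0,0,0,1],[0,0,1.3,0,0,0,1],[0,0,0.3,0,0,0,1],[0,0,0,0,0,0,-1],[0,0,0,0,0,0,-1],[0,0,0,0,0,0,-1],[0,0,0,0,0,0,-1],[0,0,0,0,0,0,-1]]
  ]
}}

```text
time: 11.28
eef_pos: [0.5603, 0.1571, 0.069]
tcp_rot: [0.186, 0.982, 0.0, 0.001]
contact_force: [-0.7, 0.2, 3.6]
opening: 0.32
finger_force: 39.2
```

Request:
{"name": "send_rows", "arguments": {
  "series": [
    [[0,0,0,0,0,0,-1],[0,0,0,0,0,0,-1],[0,0,-1,0,0,0,-1],[0,0,-2,0,0,0,-1],[0,0,-3,0,0,0,-1],[0,0,-4,0,0,0,-1],[0,0,-3,0,0,0,-1],[0,0,-1,0,0,0,-1],[0,0,0,0,0,0,-1]]
  ]
}}

```text
time: 12.4
eef_pos: [0.5596, 0.1568, 0.2087]
tcp_rot: [0.186, 0.982, 0.0, 0.001]
contact_force: [0.6, 0.5, -0.8]
opening: 0.317
finger_force: 39.3
```

Run:
```python
from h import *
p=P["vial"]
go(((*p,.2),YP),((*p,.064),YP))
```

```text
at [0.5596 0.1568 0.2087] yaw 2.767 tilt [-0.001  0.001] t 12.4 open 0.31662370105408927 ff 39.27739351987839
rz first 0.086 then cm [-10.69 -33.32   0.87]
rz first -0.0 then cm [ 0.   0.  13.6]
```

Request:
{"name": "send_rows", "arguments": {
  "series": [
    [[0,0,0,0,0,0.086,-1],[-1.0,-3.0,0,0,0,0,-1],[-1.4,-4.5,0,0,0,0,-1],[-1.4,-4.5,0,0,0,0,-1],[-1.4,-4.5,0,0,0,0,-1],[-1.4,-4.5,0,0,0,0,-1],[-1.4,-4.5,0,0,0,0,-1],[-1.4,-4.0,0,0,0,0,-1],[-1.0,-2.8,0,0,0,0,-1],[-0.3,-1.0,0,0,0,0,-1]]
  ]
}}

```text
time: 13.65
eef_pos: [0.5062, -0.1899, 0.206]
tcp_rot: [0.229, 0.973, 0.001, -0.002]
contact_force: [-0.5, -0.4, -0.2]
opening: 0.326
finger_force: 39.4
```

Run:
```python
from h import *
p=P["vial"]
go(((*p,.2),YP),((*p,.070),YP))
```

```text
at [ 0.5062 -0.1899  0.206 ] yaw 2.679 tilt [0.004 0.   ] t 13.65 open 0.3258027133670317 ff 39.37990978360176
rz first -0.002 then cm [-0.07  0.12  0.6 ]
rz first -0.0 then cm [ 0.  0. 13.]
```

Request:
{"name": "send_rows", "arguments": {
  "series": [
    [[-0.1,0.1,2,0,0,0,-1],[0,0,4,0,0,0,-1],[0,0,4,0,0,0,-1],[0,0,2.2,0,0,0,-1],[0,0,1.1,0,0,0,-1],[0,0,0.3,0,0,0,-1],[0,0,0,0,0,0,-1],[0,0,0,0,0,0,-1]]
  ]
}}

```text
time: 14.65
eef_pos: [0.5094, -0.1889, 0.0732]
tcp_rot: [0.228, 0.974, -0.0, 0.001]
contact_force: [-0.1, -0.2, 0.1]
opening: 0.32
finger_force: 39.4
```

Request:
{"name": "send_rows", "arguments": {
  "series": [
    [[0,0,0.3,0,0,0,-1],[0,0,0.2,0,0,0,-1],[0,0,0.1,0,0,0,-1],[0,0,0,0,0,0,-1]]
  ]
}}

```text
time: 15.15
eef_pos: [0.5087, -0.1886, 0.066]
tcp_rot: [0.228, 0.974, -0.0, -0.0]
contact_force: [0.2, 1.3, -0.4]
opening: 0.322
finger_force: 39.4
```

Request:
{"name": "send_rows", "arguments": {
  "series": [
    [[0,0,0.1,0,0,0,-1],[0,0,0,0,0,0,-1]]
  ]
}}

```text
time: 15.4
eef_pos: [0.509, -0.1887, 0.066]
tcp_rot: [0.228, 0.974, -0.0, -0.0]
contact_force: [-0.9, 2.3, 5.9]
opening: 0.325
finger_force: 39.6
```

Touched down. Release and raise.

Request:
{"name": "send_rows", "arguments": {
  "series": [
    [[0,0,-0.1,0,0,0,-1],[0,0,0,0,0,0,0.2],[0,0,0,0,0,0,1],[0,0,0,0,0,0,1],[0,0,0,0,0,0,1],[0,0,-2,0,0,0,1],[0,0,-4,0,0,0,1],[0,0,-4,0,0,0,1],[0,0,-2.5,0,0,0,1],[0,0,0,0,0,0,1]]
  ]
}}

```text
time: 16.65
eef_pos: [0.51, -0.1893, 0.1936]
tcp_rot: [0.228, 0.974, -0.001, 0.003]
contact_force: [0.2, -0.7, 0.4]
opening: 1.001
finger_force: 0.0
```

Run:
```python
from h import *
p=C["bottle"]
go(((*p,.190),YC),((*p,.062),YC))
```

```text
at [ 0.51   -0.1893  0.1936] yaw 2.681 tilt [-0.006 -0.   ] t 16.65 open 1.0010005030810918 ff 0.0
rz first -0.086 then cm [14.32 33.72  0.36]
rz first -0.0 then cm [ 0.   0.  12.8]
```

Request:
{"name": "send_rows", "arguments": {
  "series": [
    [[0,0,0,0,0,-0.086,1],[1.3,3.0,0,0,0,0,1],[1.9,4.5,0,0,0,0,1],[1.9,4.5,0,0,0,0,1],[1.9,4.5,0,0,0,0,1],[1.9,4.5,0,0,0,0,1],[1.9,4.5,0,0,0,0,1],[1.9,4.5,0,0,0,0,1],[1.6,3.7,0,0,0,0,1],[0,0,0,0,0,0,1]]
  ]
}}

```text
time: 17.9
eef_pos: [0.4975, 0.1794, 0.1889]
tcp_rot: [0.184, 0.983, -0.0, -0.002]
contact_force: [0.1, 0.5, -0.7]
opening: 1.001
finger_force: 0.0
```

Run:
```python
from h import *
p=C["bottle"]
go(((*p,.190),YC),((*p,.062),YC))
capcheck("bottle",.088)
```

```text
at [0.4975 0.1794 0.1889] yaw 2.771 tilt [ 0.003 -0.002] t 17.9 open 1.000779624289696 ff 0.0
rz first 0.004 then cm [-0.33 -0.14 -0.11]
rz first -0.0 then cm [ 0.   0.  12.8]
cap px [282.6 223.5]
```

View pics/bottle.png

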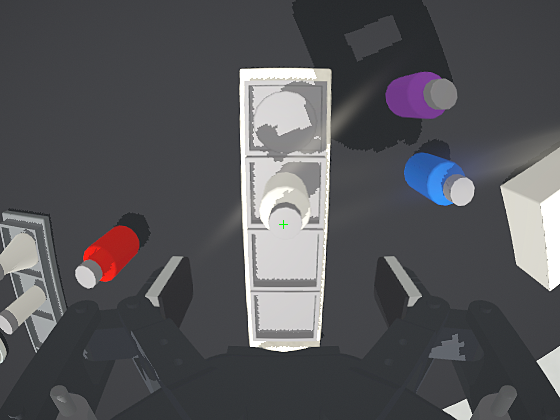

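The bottle cap is at (285,218) and the prediction was (283,223). That is about 3 mm toward tool +x, so only a tiny shift is needed.

Request:
{"name": "send_rows", "arguments": {
  "series": [
    [[-0.1,0,3,0,0,0,1],[0,0,4,0,0,0,1],[0,0,3.6,0,0,0,1],[0,0,1.6,0,0,0,1],[0,0,0.3,0,0,0,1],[0,0,0,0,0,0,-1],[0,0,0,0,0,0,-1],[0,0,0,0,0,0,-1],[0,0,0,0,0,0,-1],[0,0,0,0,0,0,-1]]
  ]
}}

```text
time: 19.2
eef_pos: [0.5011, 0.1773, 0.0677]
tcp_rot: [0.186, 0.983, 0.0, 0.001]
contact_force: [-0.7, 0.3, 6.1]
opening: 0.456
finger_force: 40.2
```

Request:
{"name": "send_rows", "arguments": {
  "series": [
    [[0,0,0,0,0,0,-1],[0,0,0,0,0,0,-1],[0,0,-1,0,0,0,-1],[0,0,-2,0,0,0,-1],[0,0,-3,0,0,0,-1],[0,0,-4,0,0,0,-1],[0,0,-3,0,0,0,-1],[0,0,-1,0,0,0,-1],[0,0,0,0,0,0,-1]]
  ]
}}

```text
time: 20.32
eef_pos: [0.4997, 0.177, 0.2058]
tcp_rot: [0.186, 0.982, -0.0, -0.0]
contact_force: [0.3, 0.6, -2.4]
opening: 0.457
finger_force: 40.6
```

Run:
```python
from h import *
p=P["bottle"]
go(((*p,.2),YP),((*p,.064),YP))
```

```text
at [0.4997 0.177  0.2058] yaw 2.767 tilt [ 0. -0.] t 20.325 open 0.4566013932635739 ff 40.56246099527925
rz first 0.086 then cm [-23.74 -32.56   0.58]
rz first -0.0 then cm [ 0.   0.  13.6]
```

Request:
{"name": "send_rows", "arguments": {
  "series": [
    [[0,0,0,0,0,0.086,-1],[-2.0,-2.8,0,0,0,0,-1],[-3.0,-4.2,0,0,0,0,-1],[-3.0,-4.2,0,0,0,0,-1],[-3.0,-4.2,0,0,0,0,-1],[-3.0,-4.2,0,0,0,0,-1],[-3.0,-4.2,0,0,0,0,-1],[-3.0,-4.0,0,0,0,0,-1],[-2.4,-3.2,0,0,0,0,-1],[-1.3,-1.6,0,0,0,0,-1]]
  ]
}}

```text
time: 21.58
eef_pos: [0.5663, -0.2217, 0.2034]
tcp_rot: [0.229, 0.973, 0.001, -0.002]
contact_force: [-0.3, 1.0, -2.3]
opening: 0.454
finger_force: 40.7
```

Run:
```python
from h import *
p=P["bottle"]
go(((*p,.2),YP),((*p,.070),YP))
```

```text
at [ 0.5663 -0.2217  0.2034] yaw 2.679 tilt [0.004 0.   ] t 21.575 open 0.4538060275660263 ff 40.675937582273036
rz first -0.002 then cm [-0.05  0.2   0.34]
rz first -0.0 then cm [ 0.  0. 13.]
```

Request:
{"name": "send_rows", "arguments": {
  "series": [
    [[0,0.2,2,0,0,0,-1],[0,0,4,0,0,0,-1],[0,0,4,0,0,0,-1],[0,0,2.2,0,0,0,-1],[0,0,0.9,0,0,0,-1],[0,0,0.3,0,0,0,-1],[0,0,0.2,0,0,0,-1],[0,0,0,0,0,0,-1],[0,0,0,0,0,0,-1]]
  ]
}}

```text
time: 22.7
eef_pos: [0.5686, -0.2189, 0.0709]
tcp_rot: [0.228, 0.974, -0.0, 0.001]
contact_force: [-0.6, 1.0, -0.8]
opening: 0.456
finger_force: 40.7
```

Request:
{"name": "send_rows", "arguments": {
  "series": [
    [[0,0,0.3,0,0,0,-1],[0,0,0.2,0,0,0,-1],[0,0,0.1,0,0,0,-1],[0,0,0,0,0,0,-1]]
  ]
}}

```text
time: 23.2
eef_pos: [0.5683, -0.2187, 0.0648]
tcp_rot: [0.228, 0.974, -0.0, 0.0]
contact_force: [-1.0, 1.6, 3.3]
opening: 0.452
finger_force: 41.0
```

Touched down. Release and raise.

Request:
{"name": "send_rows", "arguments": {
  "series": [
    [[0,0,0,0,0,0,-1],[0,0,0,0,0,0,0.3],[0,0,0,0,0,0,1],[0,0,0,0,0,0,1],[0,0,0,0,0,0,1],[0,0,-2,0,0,0,1],[0,0,-4,0,0,0,1],[0,0,-4,0,0,0,1],[0,0,-2.5,0,0,0,1],[0,0,0,0,0,0,1]]
  ]
}}

```text
time: 24.45
eef_pos: [0.5699, -0.2195, 0.1936]
tcp_rot: [0.228, 0.974, -0.001, 0.004]
contact_force: [-0.2, 0.8, 0.4]
opening: 1.003
finger_force: 0.0
```

Run:
```python
from h import *
p=C["jar"]
go(((*p,.190),YC),((*p,.062),YC))
```

```text
at [ 0.5699 -0.2195  0.1936] yaw 2.681 tilt [-0.008 -0.001] t 24.45 open 1.0026301655582006 ff 0.0
rz first -0.086 then cm [27.77 34.58  0.36]
rz first -0.0 then cm [ 0.   0.  12.8]
```

Request:
{"name": "send_rows", "arguments": {
  "series": [
    [[0,0,0,0,0,-0.086,1],[2.0,2.5,0,0,0,0,1],[3.4,4.2,0,0,0,0,1],[3.4,4.2,0,0,0,0,1],[3.4,4.2,0,0,0,0,1],[3.4,4.2,0,0,0,0,1],[3.4,4.2,0,0,0,0,1],[3.4,4.2,0,0,0,0,1],[3.0,4.2,0,0,0,0,1],[2.0,2.4,0,0,0,0,1]]
  ]
}}

```text
time: 25.7
eef_pos: [0.437, 0.2028, 0.1879]
tcp_rot: [0.185, 0.983, -0.0, -0.001]
contact_force: [0.8, -0.5, 0.2]
opening: 0.998
finger_force: 0.0
```

Request:
{"name": "send_rows", "arguments": {
  "series": [
    [[0,0,0,0,0,0,1],[0,0,0,0,0,0,1]]
  ]
}}

```text
time: 25.95
eef_pos: [0.4384, 0.2004, 0.1883]
tcp_rot: [0.186, 0.983, -0.0, -0.001]
contact_force: [0.0, -0.7, 0.4]
opening: 1.002
finger_force: 0.0
```

Run:
```python
from h import *
p=C["jar"]
go(((*p,.190),YC),((*p,.062),YC))
capcheck("jar",.064)
```

```text
at [0.4384 0.2004 0.1883] yaw 2.767 tilt [ 0.001 -0.001] t 25.95 open 1.0023856200596146 ff 0.0
rz first -0.0 then cm [ 0.18  0.3  -0.17]
rz first -0.0 then cm [ 0.   0.  12.8]
cap px [288.6 206.2]
```

View pics/jar.png

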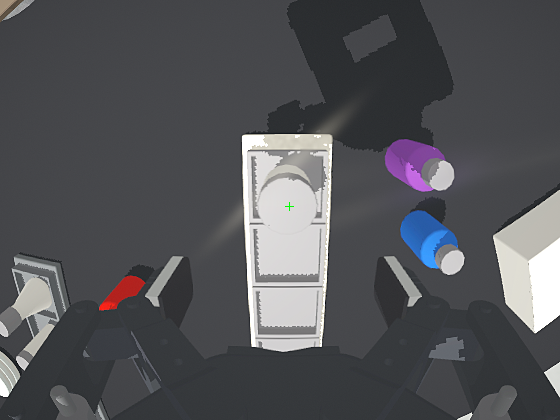

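The jar cap is at (287,205) and the prediction was (289,206), so they agree.

Request:
{"name": "send_rows", "arguments": {
  "series": [
    [[0.2,0.3,3,0,0,0,1],[0,0,4,0,0,0,1],[0,0,3.6,0,0,0,1],[0,0,1.6,0,0,0,1],[0,0,0.3,0,0,0,1],[0,0,0,0,0,0,-1],[0,0,0,0,0,0,-1],[0,0,0,0,0,0,-1],[0,0,0,0,0,0,-1],[0,0,0,0,0,0,-1]]
  ]
}}

```text
time: 27.25
eef_pos: [0.4391, 0.2047, 0.0656]
tcp_rot: [0.186, 0.983, 0.0, 0.001]
contact_force: [-1.4, -1.2, 6.5]
opening: 0.522
finger_force: 40.6
```

Request:
{"name": "send_rows", "arguments": {
  "series": [
    [[0,0,0,0,0,0,-1],[0,0,0,0,0,0,-1],[0,0,-1,0,0,0,-1],[0,0,-2,0,0,0,-1],[0,0,-3,0,0,0,-1],[0,0,-4,0,0,0,-1],[0,0,-3,0,0,0,-1],[0,0,-1,0,0,0,-1],[0,0,0,0,0,0,-1]]
  ]
}}

```text
time: 28.38
eef_pos: [0.4377, 0.2045, 0.2039]
tcp_rot: [0.186, 0.982, 0.0, 0.0]
contact_force: [0.3, -0.0, -1.3]
opening: 0.525
finger_force: 41.1
```

Run:
```python
from h import *
p=P["jar"]
go(((*p,.2),YP),((*p,.064),YP))
```

```text
at [0.4377 0.2045 0.2039] yaw 2.767 tilt [-0.  0.] t 28.375 open 0.5253006294608706 ff 41.14119350910187
rz first 0.086 then cm [-37.52 -32.23   0.39]
rz first -0.0 then cm [ 0.   0.  13.6]
```

Request:
{"name": "send_rows", "arguments": {
  "series": [
    [[0,0,0,0,0,0.086,-1],[-2.4,-2.1,0,0,0,0,-1],[-4.2,-3.6,0,0,0,0,-1],[-4.2,-3.6,0,0,0,0,-1],[-4.2,-3.6,0,0,0,0,-1],[-4.2,-3.6,0,0,0,0,-1],[-4.2,-3.6,0,0,0,0,-1],[-4.2,-3.6,0,0,0,0,-1],[-4.2,-3.6,0,0,0,0,-1],[-3.6,-3.1,0,0,0,0,-1]]
  ]
}}

```text
time: 29.62
eef_pos: [0.6193, -0.2267, 0.2008]
tcp_rot: [0.229, 0.973, 0.001, -0.002]
contact_force: [0.6, 0.8, -0.9]
opening: 0.527
finger_force: 41.2
```

Request:
{"name": "send_rows", "arguments": {
  "series": [
    [[-2.0,-1.8,0,0,0,0,-1],[0,0,0,0,0,0,-1],[0,0,0,0,0,0,-1]]
  ]
}}

```text
time: 30.0
eef_pos: [0.6288, -0.2492, 0.2018]
tcp_rot: [0.228, 0.974, 0.001, -0.002]
contact_force: [-0.3, 0.3, -2.2]
opening: 0.531
finger_force: 41.2
```

Run:
```python
from h import *
p=P["jar"]
go(((*p,.2),YP),((*p,.070),YP))
d=ctrl.read_camera("wrist");cv2.imwrite("pics/w5.png",d["img"][:,:,::-1])
```

```text
at [ 0.6288 -0.2492  0.2018] yaw 2.681 tilt [0.004 0.001] t 30.0 open 0.5311330219362133 ff 41.2402081489563
rz first -0.0 then cm [-0.24 -0.08  0.18]
rz first -0.0 then cm [ 0.  0. 13.]
```

View pics/w5.png

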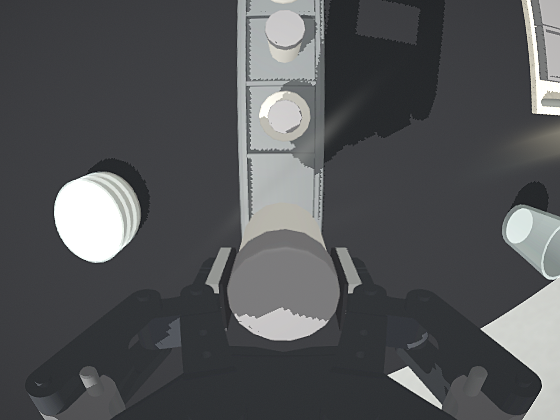

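The jar is upright in the gripper, and the bottle (284,116) and vial (285,35) stand upright in their pockets. I'll lower it.

Request:
{"name": "send_rows", "arguments": {
  "series": [
    [[-0.1,0,2,0,0,0,-1],[0,0,4,0,0,0,-1],[0,0,4,0,0,0,-1],[0,0,2.2,0,0,0,-1],[0,0,0.8,0,0,0,-1],[0,0,0.2,0,0,0,-1],[0,0,0.2,0,0,0,-1],[0,0,0,0,0,0,-1],[0,0,0,0,0,0,-1]]
  ]
}}

```text
time: 31.18
eef_pos: [0.6311, -0.251, 0.071]
tcp_rot: [0.228, 0.974, -0.0, 0.001]
contact_force: [0.1, -0.1, -0.9]
opening: 0.523
finger_force: 41.2
```

Request:
{"name": "send_rows", "arguments": {
  "series": [
    [[0,0,0.3,0,0,0,-1],[0,0,0.2,0,0,0,-1],[0,0,0.1,0,0,0,-1],[0,0,0,0,0,0,-1]]
  ]
}}

```text
time: 31.68
eef_pos: [0.6305, -0.2506, 0.0637]
tcp_rot: [0.228, 0.974, 0.0, -0.0]
contact_force: [-0.6, 0.2, -1.4]
opening: 0.53
finger_force: 41.2
```

Request:
{"name": "send_rows", "arguments": {
  "series": [
    [[0,0,0.1,0,0,0,-1],[0,0,0,0,0,0,-1]]
  ]
}}

```text
time: 31.92
eef_pos: [0.6306, -0.2507, 0.0629]
tcp_rot: [0.228, 0.974, 0.0, -0.0]
contact_force: [-0.3, -0.1, -0.9]
opening: 0.526
finger_force: 41.2
```

Request:
{"name": "send_rows", "arguments": {
  "series": [
    [[0,0,0.1,0,0,0,-1],[0,0,0,0,0,0,-1]]
  ]
}}

```text
time: 32.17
eef_pos: [0.6309, -0.2508, 0.0628]
tcp_rot: [0.228, 0.974, -0.0, 0.0]
contact_force: [-1.0, -0.2, 2.2]
opening: 0.527
finger_force: 41.5
```

Touched down. I'll release, raise and move clear for a final look.

Request:
{"name": "send_rows", "arguments": {
  "series": [
    [[0,0,0,0,0,0,-1],[0,0,0,0,0,0,0.4],[0,0,0,0,0,0,1],[0,0,0,0,0,0,1],[0,0,0,0,0,0,1],[0,0,-2,0,0,0,1],[0,0,-4,0,0,0,1],[0,0,-4,0,0,0,1],[0,0,-4,0,0,0,1],[0,0,0,0,0,0,1]]
  ]
}}

```text
time: 33.42
eef_pos: [0.6332, -0.2521, 0.2094]
tcp_rot: [0.228, 0.974, -0.002, 0.006]
contact_force: [-0.1, -0.7, -0.2]
opening: 1.001
finger_force: 0.0
```

Request:
{"name": "send_rows", "arguments": {
  "series": [
    [[0,3,0,0,0,0,1],[0,4,0,0,0,0,1],[0,4,0,0,0,0,1],[0,4,0,0,0,0,1],[0,4,0,0,0,0,1],[0,4,0,0,0,0,1],[0,4,0,0,0,0,1],[0,2,0,0,0,0,1],[0,0,0,0,0,0,1],[0,0,0,0,0,0,1]]
  ]
}}

```text
time: 34.67
eef_pos: [0.7591, 0.0077, 0.2017]
tcp_rot: [0.229, 0.973, -0.0, -0.0]
contact_force: [0.9, 0.2, 0.2]
opening: 1.0
finger_force: 0.0
```

Run:
```python
from h import *
d=ctrl.read_camera("top");s=ctrl.read_camera("scene");ims=[]
for c,(y0,y1,x0,x1) in((d,(120,290,335,455)),(s,(140,300,65,225))):
    im=c["img"].copy()
    for k,H in dict(jar=.064,bottle=.088,vial=.08,flask=.092).items():
        cv2.drawMarker(im,tuple(int(round(q)) for q in proj(c,[*P[k],.013+H])[0]),(0,255,0),0,5,1)
    ims.append(cv2.resize(im[y0:y1,x0:x1],(int((x1-x0)*560/(y1-y0)),560),interpolation=2))
im=np.hstack(ims);print(im.shape);im=cv2.resize(im,None,fx=min(1,800/im.shape[1]),fy=min(1,800/im.shape[1]));cv2.imwrite("pics/end.png",im[:,:,::-1])
```

```text
(560, 955, 3)
```

View pics/end.png

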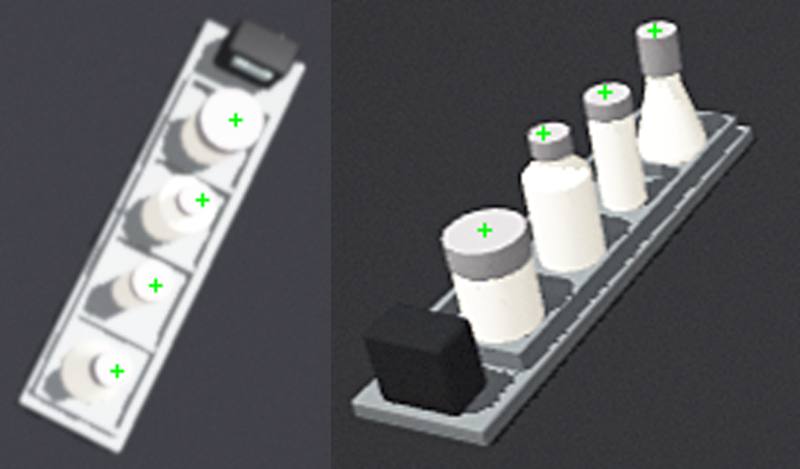

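In the final view all four containers stand upright in their pockets, in reversed order. The markers lie within a few mm of the caps.

```bash
python3 -c "
from plant import ctrl
print(ctrl.sign_off())"
```

```text
the job is handed in; nothing more can be done
None
```

The flask, vial, bottle and jar stand upright in the tray pockets in reversed order, with the jar beside the reader post, and the job was handed in at about 35 s; the hand-in returned no verdict.

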